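Index a plaster blank between centres and latch it

TASK

Turn the plaster blank between the bench centres, by the pins at its right-hand end, until its red line faces straight up. Then fold the blue latch arm down so that its roller sits fully in the notch of the index disc and holds the blank there. Leave the mallet, the brush and the marker where they lie.

Things in the scene. Friction and masses are not known exactly. Their poses are not given: they have to be found in the camera images.
- centres: grey bench centres holding the blank: bed 130 x 380 x 18 mm, bolted down, at another place and yaw each time. Origin under its middle. x points away from the robot side, square to the blank's axis; y along the axis, from the pins (right end) towards the index disc (left end); z up. The axis is 110 mm up; headstock and tailstock rise 23 mm above it
- pin_hub (a point): fixed point on the blank's axis in the plane of the four capstan pins, axes as centres. The pins are round bars 12 mm thick with round ends, 90 degrees apart, reaching 72 mm out from the axis, on a hub of 34 mm diameter; one is red, three are dark. The blank beside them is at most 54 mm in diameter; the tailstock begins 38 mm to their right
- work_mid (a point): point on the blank's axis, 92 mm from the pin plane, turning with the blank. Its z axis points where the red line (painted along the white plaster baluster blank) and the red pin point; its y axis is the axis of turning
- red_pin_end (a point): outer end of the red pin, 72 mm from the axis; the red pin is in line with the red line on the plaster
- notch (a point): middle of the V notch (brass flanks) in the dark index disc, 42 mm from the axis, in line with the red line, turning with the blank. The disc is 90 mm in diameter, 16 mm thick, 205 mm from the pin plane. The V is 19 mm wide at the rim; pressing the latch in draws the disc true from up to about 8 degrees off (4 to 8 N at the ball)
- work (a joint): turning angle of the blank (rad), without stops: 0 or any whole number of turns (2 pi) = red line straight up; growing = the top moves along +x of centres, away from the robot. It turns stiffly (friction about 0.06 N m, about 1 N at a pin) and stays where it is left
- pawl_pivot (a point): hinge of the blue latch arm on its post behind the disc: 78 mm from the blank's axis along +x of centres, 58 mm above the axis, 205 mm from the pin plane along +y; fixed to the bed, axes as centres
- pawl_knob (a point): centre of the black ball (22 mm diameter) at the free end of the blue latch arm, 136 mm from the hinge. The arm is 14 mm wide and 10 mm thick. Under it, 78 mm from the hinge, hangs a brass roller of 12 mm diameter that drops into the notch
- pawl (a joint): angle of the latch arm above level (rad): it starts raised, held by friction (about 0.1 N m, about 1 N at the ball), and swings down over the disc towards the robot side; 0 = level, roller fully in the notch; about 0.12 = roller resting on the plain rim of the disc
- mallet: loose wooden mallet, 85 x 235 x 82 mm, lying left of the centres; origin under its middle; to be left alone
- brush: loose dusting brush with red handle, 38 x 198 x 14 mm, lying right of the centres; origin under its middle; to be left alone
- marker: loose white marker with blue cap, 17 x 136 x 18 mm, lying at the front left; origin under its middle; to be left alone

How it is judged:
By the outcome, as a careful person would: the job done as asked, in the order asked, and still so for the second after the job is handed in, with the robot touching nothing.
It also fails if it takes over 54 s, if anything falls off the work surface, if the arm or the gripper's body presses on something with over 40 N, if the wrist force passes 120 N, or if a joint passes its speed limit or range.

ROBOT

A 6-joint arm with a two-finger parallel gripper is mounted at the origin on a cart in front of the work surface, level with it; the furniture and walls round the work are solid. World frame = base frame: x ahead of the robot, y to its left, z up, the work surface at z = 0. Lengths are in m, angles in degrees, forces in N, time in s.
With the tool pointing down it reaches from about 0.275 to 0.975 m from the base axis. Payload 8.4 kg.
Tool frame: the origin (TCP) lies midway between the tips of the shut fingers; the grasp point (between the pads) lies 19 mm behind it; z points along the fingers, x is the direction in which the jaws open and shut, and the axes are right-handed (so a half turn about z gives the same grasp; the last joint's range is limited). The gripper opens to 92 mm and grips with 3 to 60 N. Pads are 20 mm wide; open, the fingers measure 128 mm over their backs; the gripper's body (75 mm by 189 mm) begins 69 mm behind the grasp point.
Start: joints at [70.737, 20.225, 93.587, -0, 66.188, -0.138], TCP at [0.205, 0.591, 0.215] pointing down, gripper open.
Joint ranges: [-150.9, 150.9], [-52.94, 120.26], [3.33, 152.33], [-74.26, 254.26], [0, 154.13], [-172.89, 172.89]. Speed limits (degrees/s): [127.2, 127.2, 159.86, 180, 180, 180].

INTERFACE

Orientations are given as [roll, pitch, yaw] about the fixed x, y, z axes, in that order (R = Rz(yaw) Ry(pitch) Rx(roll)).
In Python, from cell import ctrl gives the robot as it stands.
- The arm moves only by the shell command python3 -m crank 'ROWS' [FORCE]. ROWS is JSON, a list that holds one entry, the list of rows, each a list of 7 numbers: the closure in counts, from 0 (fully open) to 255 (shut), then the shift along the world's x, y, z in m, then the turn, a rotation vector about the world's x, y, z in degrees. In form: [[[grip, dx, dy, dz, rx, ry, rz], ...]]. A call has exactly 10 rows; each row shifts and turns the commanded pose from where the row before left it; what a row does not reach is not made up. A row lasts 1/10 s, in which the tool goes at most 50 mm and 8.59 degrees, less where a joint would pass 70% of its speed; a pose out of reach is approached as far as the arm can. A call with a gripper value outside its range is refused whole. The fingers move at their own pace and stop on an object; FORCE is the grip in N (left out, the last holds). Time passes only in rows, so rows that do not move let the fingers close, or fill a call up. It gives the time, the measured TCP pose, the force and the opening at its end, in the units of the state.
- ctrl.get_state(): the state, without advancing time (a new reading comes with each control period).
- ctrl.camera(name): name is "scene" or "top"; returns the picture (384x512x3 uint8, blue, green, red); there is no depth.
- ctrl.calibration(name): a dict with "fx", "fy", "cx", "cy" (pixels), "eye" and "rotation" of the camera in the world. Camera axes: x right, y down, z forward; pixel columns grow to the right and rows downward; lengths in m; the calibration is good to about 2 mm. A picture is of the moment at which its call begins. calibration takes no time and is no camera call.
- ctrl.close_job(): hands the job in, once; it reports no verdict.
Trained networks look in the newest picture that a camera, given by its name, has taken for a name from the list of things; names that differ only in an ending like _2 or _b are one class to them, and where a whole thing is asked for, a point or a joint stands for the part that bears it (a point fixed in the world has none). Each returns a list of dicts, best first, with "confidence" (0 to 1); they miss things now and then, are a little off and sometimes report something else, mostly with a low value. They report only what shows in the picture. A call takes as long as a camera call.
- ctrl.boxes_of(camera, thing): "uv" ([column, row] in pixels, amid what is visible of it).
- ctrl.regions_of(camera, thing): "mask" (384x512 bool, what is visible of it) and "uv" ([column, row] in pixels, amid what is visible of it).
- ctrl.landmark_of(camera, thing): "uv" ([column, row] in pixels: a listed point, or the origin of a listed thing).
The state is a dict: "clock": time; "joint_pos": joint angles; "dq": joint speeds; "effort": joint torques, N m; "ee_pos": TCP position; "ee_rot": TCP orientation; "contact_force": force on the tool from outside, world axes, zero at the start; "moment": the same for the moment, N m; "gripper_width": finger opening in m.
Only numpy, scipy, OpenCV 4.12 (cv2) and the standard library are available. Lean on these libraries where they do the work, as an engineer would, in place of code of your own. Each camera call takes 0.05 s, during which the arm holds its last target. There are 200 camera calls.

## Working session

There is one attempt and no reset: what is moved stays moved. The work goes in short steps, Python scripts to look and compute and a shell command to move; the robot and the scene stay as the last step left them, time stands still between calls to the robot, and variables do not carry over. Pictures are saved under pics/ and viewed, about 8 in all and at most 12, crops included, and the job is handed in when it is done.

```bash
mkdir -p pics; ls; cat > h.py <<'E'
import numpy as np, cv2
from cell import ctrl
def cal(n):
    c=ctrl.calibration(n); return c,np.array(c["eye"]),np.array(c["rotation"])
def proj(n,p):
    c,e,R=cal(n); q=R.T@(np.array(p)-e); return np.array([c["fx"]*q[0]/q[2]+c["cx"],c["fy"]*q[1]/q[2]+c["cy"]])
def ray(n,uv):
    c,e,R=cal(n); d=R@np.array([(uv[0]-c["cx"])/c["fx"],(uv[1]-c["cy"])/c["fy"],1]); return e,d
def atz(n,uv,z):
    e,d=ray(n,uv); return e+d*(z-e[2])/d[2]
E
python3 - <<'E'
from h import *
ims=[]
for n in ("scene","top"):
    im=ctrl.camera(n); c,e,R=cal(n); print(n,e.round(3),R.round(3).tolist(),c["fx"]); cv2.imwrite(f"pics/a_{n}.png",cv2.resize(im,(800,600)))
    for t in ("centres","pin_hub","work_mid","red_pin_end","notch","pawl_pivot","pawl_knob"):
        r=ctrl.landmark_of(n,t); print(t,[(np.round(x["uv"],1).tolist(),round(x["confidence"],2)) for x in r[:2]])
print(ctrl.get_state())
E
```

```text
pics
scene [-0.189 -0.546  0.81 ] [-127.686, -0.784, -51.694] 392.49704971408676
centres []
pin_hub [([304.1, 195.1], 0.9)]
work_mid [([272.7, 191.2], 0.91)]
red_pin_end []
notch [([245.2, 182.1], 0.82)]
pawl_pivot [([244.5, 148.7], 0.74), ([385.6, 274.5], 0.7)]
pawl_knob [([236.1, 136.8], 0.76)]
top [ 0.368 -0.021  1.5  ] [-175.761, -0.29, -88.668] 394.36554594033913
centres [([262.3, 184.0], 0.84), ([352.4, 174.9], 0.32)]
pin_hub [([289.8, 167.7], 0.66)]
work_mid [([262.6, 172.7], 0.98)]
red_pin_end [([282.9, 156.7], 0.69)]
notch [([231.5, 174.3], 0.89)]
pawl_pivot [([228.0, 160.7], 0.89)]
pawl_knob [([233.6, 180.5], 0.65)]
{'clock': 0.8, 'joint_pos': array([ 7.07369464e+01,  2.02243727e+01,  9.35888761e+01, -5.10904170e-05,
        6.61875185e+01, -1.36051093e-01]), 'dq': array([ 0.05190875, -0.10093078, -0.0235866 , -0.00423951, -0.06861911,
        0.05541171]), 'effort': array([ 7.44913650e-04, -5.93696773e+01, -3.34565341e+01,  7.00603332e-02,
        1.56627630e-02,  3.10716939e-05]), 'ee_pos': array([0.20477023, 0.59048883, 0.2145797 ]), 'ee_rot': array([1.79999955e+02, 7.67394300e-04, 7.08730181e+01]), 'contact_force': array([ 0.04891853, -0.3084956 , -0.02583896]), 'moment': array([0.06006037, 0.02784262, 0.02596574]), 'gripper_width': 0.09207454144686374}
```

View pics/a_scene.png

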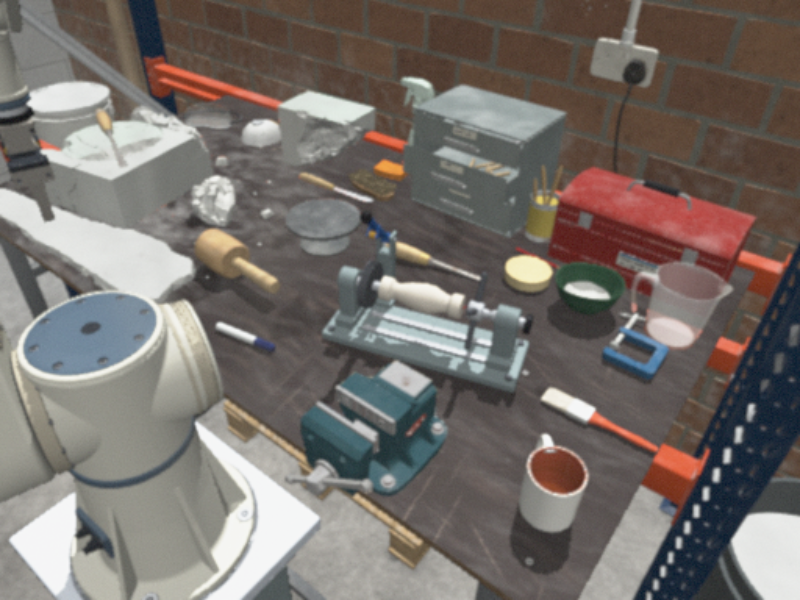

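View pics/a_top.png

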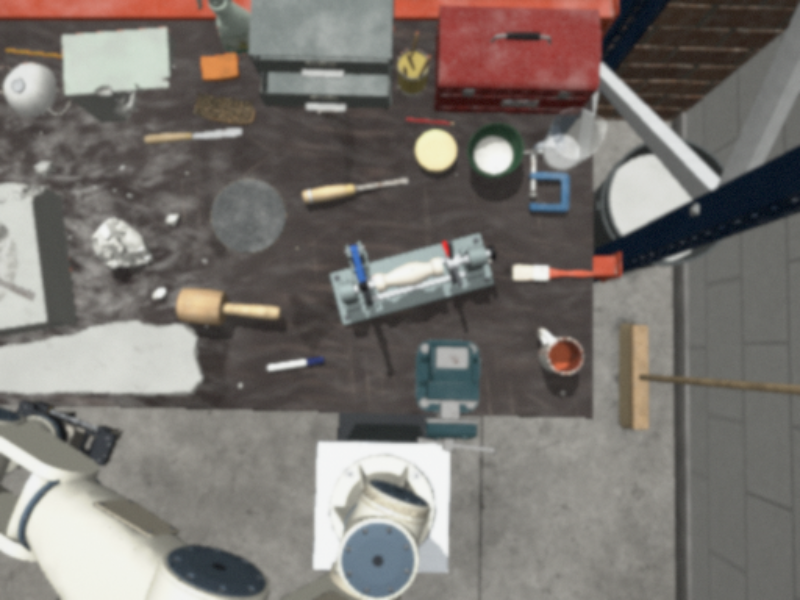

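```bash
sed -i 's/return c,np.array(c\["eye"\]),np.array(c\["rotation"\])/r=np.array(c["rotation"]); return c,np.array(c["eye"]),(Rot.from_euler("xyz",r,degrees=True).as_matrix() if r.size==3 else r)/; 1a from scipy.spatial.transform import Rotation as Rot' h.py
cat >> h.py <<'E'
from scipy.optimize import least_squares
def model(v):
    x,y,yaw,w,a,p=v; c,s=np.cos(yaw),np.sin(yaw)
    T=lambda q: np.array([x+c*q[0]-s*q[1],y+s*q[0]+c*q[1],q[2]])
    r=lambda R,dy: T([R*np.sin(w),p+dy,.11+R*np.cos(w)])
    return dict(centres=T([0,0,0]),pin_hub=T([0,p,.11]),work_mid=T([0,p+.092,.11]),red_pin_end=r(.072,0),notch=r(.042,.205),
      pawl_pivot=T([.078,p+.205,.168]),pawl_knob=T([.078-.136*np.cos(a),p+.205,.168+.136*np.sin(a)]))
def fit(obs,v0):
    f=lambda v: np.concatenate([np.sqrt(c)*(proj(n,model(v)[t])-uv) for n,t,uv,c in obs])
    return least_squares(f,v0,loss="soft_l1",f_scale=1.5)
def look(names=("scene","top"),things=("centres","pin_hub","work_mid","red_pin_end","notch","pawl_pivot","pawl_knob")):
    obs=[];ims={}
    for n in names:
        ims[n]=ctrl.camera(n)
        for t in things:
            for r in ctrl.landmark_of(n,t)[:1]: obs.append((n,t,np.array(r["uv"]),r["confidence"]))
    return obs,ims
E
python3 - <<'E'
from h import *
obs,ims=look()
p0=atz("top",(289.8,167.7),.11); print(p0, atz("top",(231.5,174.3),.11))
best=min((fit(obs,[p0[0],p0[1]+.1,.17*s,w,a,-.1]) for s in (1,-1) for w in (0.7,1.5,2.3) for a in (.6,1.2,1.8)),key=lambda r:r.cost)
v=best.x; print(best.cost,v.round(4),"deg",np.degrees(v[2:5]).round(1))
for n,t,uv,c in obs: print(n,t,uv.round(1),(proj(n,model(v)[t])-uv).round(1),round(c,2))
for k,q in model(v).items(): print(k,q.round(4))
cr=[]
for n in ims:
    im=ims[n]; u=proj(n,model(v)["work_mid"]).astype(int)
    x0,y0=u[0]-60,u[1]-60
    cr.append(cv2.resize(im[y0:y0+110,x0:x0+125],None,fx=3.1,fy=3.1*1,interpolation=cv2.INTER_CUBIC))
cv2.imwrite("pics/b.png",np.hstack(cr))
E
```

```text
[ 0.57443032 -0.14991945  0.11      ] [0.54585511 0.05662463 0.11      ]Traceback (most recent call last):
  File "<stdin>", line 4, in <module>
  File "<stdin>", line 4, in <genexpr>
  File "h.py", line 21, in fit
    return least_squares(f,v0,loss="soft_l1",f_scale=1.5)
    return func(*args, **kwargs)
    result = trf(vector_fun.fun, vector_fun.jac, x0, f0, J0, lb, ub, ftol, xtol,
                 gtol, max_nfev, x_scale, loss_function, tr_solver,
                 tr_options.copy(), verbose, callback=callback_wrapped)
    return trf_no_bounds(
        fun, jac, x0, f0, J0, ftol, xtol, gtol, max_nfev, x_scale,
        loss_function, tr_solver, tr_options, verbose, callback=callback)
    J = jac(x)
    self._update_jac()
    ~~~~~~~~~~~~~~~~^^
    self.J = self.jac_wrapped(xp_copy(self.x), f0=self.f)
             ~~~~~~~~~~~~~~~~^^^^^^^^^^^^^^^^^^^^^^^^^^^^
    J, dct = approx_derivative(
             ~~~~~~~~~~~~~~~~~^
        self.fun,
        ^^^^^^^^^
    ...<2 lines>...
        **self.finite_diff_options,
        ^^^^^^^^^^^^^^^^^^^^^^^^^^^
    )
    ^
    J, _nfev = _dense_dif
[... 529 characters left out ...]
     ~~~~~~~~^^^
    return self.f(x, *self.args, **self.kwargs)
           ~~~~~~^^^^^^^^^^^^^^^^^^^^^^^^^^^^^^
  File "h.py", line 20, in <lambda>
    f=lambda v: np.concatenate([np.sqrt(c)*(proj(n,model(v)[t])-uv) for n,t,uv,c in obs])
                                            ~~~~^^^^^^^^^^^^^^^
  File "h.py", line 7, in proj
    c,e,R=cal(n); q=R.T@(np.array(p)-e); return np.array([c["fx"]*q[0]/q[2]+c["cx"],c["fy"]*q[1]/q[2]+c["cy"]])
          ~~~^^^
  File "h.py", line 5, in cal
    c=ctrl.calibration(n); r=np.array(c["rotation"]); return c,np.array(c["eye"]),(Rot.from_euler("xyz",r,degrees=True).as_matrix() if r.size==3 else r)
ValueError: time passes only in moves, steps and waits
```

```bash
sed -i 's/^def cal(n)/import functools\n@functools.cache\ndef cal(n)/' h.py
cat > look1.py <<'E'
from h import *
import sys
def run(tag,fixed=None):
    obs,ims=look()
    p0=[0.574,-0.150]
    best=min((fit(obs,[p0[0],p0[1]+.1,.17*s,w,a,-.1]) for s in (1,-1) for w in (-1,0.,1.5,2.3) for a in (0.,.6,1.2,1.8)),key=lambda r:r.cost)
    v=best.x; print(ctrl.get_state()["clock"],best.cost,v.round(4),"deg",np.degrees(v[2:5]).round(1))
    for n,t,uv,c in obs: print(n,t,uv.round(1),(proj(n,model(v)[t])-uv).round(1),round(c,2))
    for k,q in model(v).items(): print(k,q.round(4))
    cr=[]
    for n in ims:
        u=proj(n,model(v)["work_mid"]).astype(int); x0,y0=u[0]-64,u[1]-70
        cr.append(cv2.resize(ims[n][y0:y0+120,x0:x0+128],None,fx=3.1,fy=3.1,interpolation=cv2.INTER_CUBIC))
    cv2.imwrite(f"pics/{tag}.png",np.hstack(cr))
if __name__=="__main__": run(sys.argv[1])
E
python3 look1.py b
```

```text
2.4 13.227546119501815 [ 0.5468 -0.0549  0.288   2.2311  0.8364 -0.0955] deg [ 16.5 127.8  47.9]
scene centres [270.  217.4] [0.4 1.6] 0.9
scene pin_hub [303.2 198.6] [1.1 0.3] 0.64
scene work_mid [274.2 189.1] [-0.9  1.9] 0.56
scene notch [242.6 181.6] [-1.1  0.8] 0.6
scene pawl_pivot [246.5 151.5] [0.7 0.4] 0.58
scene pawl_knob [237.3 138.4] [-2.6 -1.3] 0.74
top centres [264. 180.] [-1.8 -1.6] 0.87
top pin_hub [288.7 166.1] [0.2 1.7] 0.81
top work_mid [263.7 176.5] [ 0.2 -2. ] 0.86
top red_pin_end [282.8 156.8] [ 0.8 -2.1] 0.76
top notch [230.6 173.6] [0.5 1.1] 0.6
top pawl_pivot [227.  160.5] [-0.6 -1.5] 0.97
top pawl_knob [231.4 180.4] [0.4 1. ] 0.6
centres [ 0.5468 -0.0549  0.    ]
pin_hub [ 0.574  -0.1466  0.11  ]
work_mid [ 0.5478 -0.0583  0.11  ]
red_pin_end [ 0.6285 -0.1304  0.0658]
notch [0.5475 0.0594 0.0842]
pawl_pivot [0.5905 0.0722 0.168 ]
pawl_knob [0.5031 0.0463 0.2689]
```

View pics/b.png

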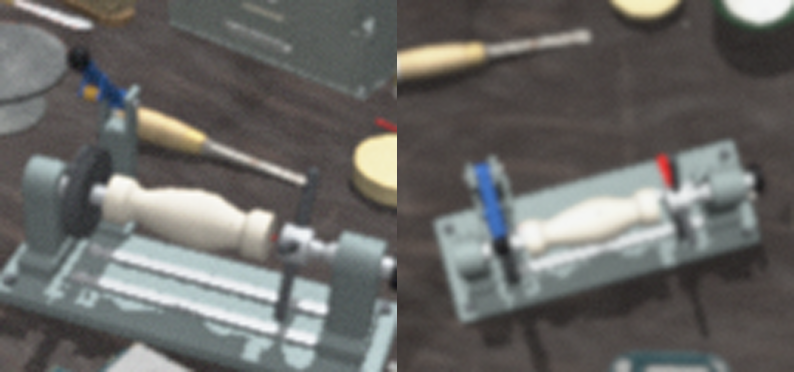

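```bash
python3 - <<'E'
from h import *
v=[.5468,-.0549,.288,2.2311,.8364,-.0955]
u=proj("top",model(v)["work_mid"]).astype(int)
P=[]
for q in [(437,215),(462,322),(758,245),(733,140)]:
    uv=np.array([(q[0]-396.8)/3.1+u[0]-64,q[1]/3.1+u[1]-70]); P.append(atz("top",uv,.018)[:2])
P=np.array(P); print(P.round(4).tolist(),"centre",P.mean(0).round(4))
for a,b in ((3,0),(2,1)):
    d=P[b]-P[a]; print("yaw",np.degrees(np.arctan2(-d[0],d[1])),np.hypot(*d))
c0=P.mean(0)
d=P[0]+P[1]-P[2]-P[3]; yaw=np.arctan2(-d[0],d[1]); print(np.degrees(yaw))
us=proj("scene",model(v)["work_mid"]).astype(int)
for p in (-.095,-.09):
  for w in (90,100,110,120,130,140):
    o=[]
    for k in (0,-90,-180,-270):
        t=np.radians(w+k); m=model([c0[0],c0[1],yaw,t,.8,p])["red_pin_end"]
        a=(proj("scene",m)-us+[64,70])*3.1; b=(proj("top",m)-u+[64,70])*3.1+[396.8,0]
        o.append((a.astype(int).tolist(),b.astype(int).tolist()))
    m=model([c0[0],c0[1],yaw,t,.8,p]);h=m["pin_hub"]
    print(p,w,"red",o[0],"up",o[1],"near",o[2],"down",o[3],"hub",((proj("scene",h)-us+[64,70])*3.1).astype(int),((proj("top",h)-u+[64,70])*3.1+[396.8,0]).astype(int))
for a in (30,40,50,60):
    m=model([c0[0],c0[1],yaw,t,np.radians(a),-.095]); print(a,[((proj("scene",m[k])-us+[64,70])*3.1).astype(int).tolist()+((proj("top",m[k])-u+[64,70])*3.1+[396.8,0]).astype(int).tolist() for k in("pawl_knob","pawl_pivot")])
E
```

```text
[[0.5595, 0.1357], [0.4296, 0.1014], [0.532, -0.2567], [0.6608, -0.2244]] centre [ 0.5455 -0.061 ]
yaw 15.71703445616077 0.37415956871538464
yaw 15.961664699954367 0.37239135390428496
15.839059872784745
-0.095 90 red ([320, 203], [664, 140]) up ([307, 184], [686, 190]) near ([276, 298], [696, 260]) down ([291, 307], [674, 208]) hub [299 248] [680 200]
-0.095 100 red ([319, 214], [663, 143]) up ([311, 177], [683, 179]) near ([277, 286], [697, 258]) down ([288, 315], [677, 218]) hub [299 248] [680 200]
-0.095 110 red ([316, 226], [663, 147]) up ([314, 173], [680, 169]) near ([280, 273], [698, 254]) down ([284, 320], [680, 227]) hub [299 248] [680 200]
-0.095 120 red ([314, 239], [663, 153]) up ([317, 170], [677, 160]) near ([283, 259], [697, 249]) down ([281, 324], [683, 236]) hub [299 248] [680 200]
-0.095 130 red ([310, 251], [664, 161]) up ([319, 171], [674, 152]) near ([286, 244], [697, 242]) down ([279, 325], [685, 244]) hub [299 248] [680 200]
-0.095 140 red ([307, 264], [665, 169]) up ([321, 173], [671, 146]) near ([290, 230], [696, 233]) down ([277, 325], [688, 250]) hub [299 2
[... 403 characters left out ...]
3, 256]) down ([279, 319], [676, 228]) hub [294 247] [676 201]
-0.09 120 red ([308, 237], [659, 154]) up ([312, 169], [673, 161]) near ([277, 257], [693, 250]) down ([276, 323], [679, 237]) hub [294 247] [676 201]
-0.09 130 red ([305, 250], [660, 162]) up ([314, 169], [670, 153]) near ([281, 243], [692, 243]) down ([273, 324], [681, 245]) hub [294 247] [676 201]
-0.09 140 red ([302, 263], [661, 170]) up ([316, 172], [667, 147]) near ([284, 229], [691, 234]) down ([271, 323], [684, 251]) hub [294 247] [676 201]
30 [[71, 102, 511, 268], [123, 101, 487, 170]]
40 [[77, 75, 507, 254], [123, 101, 487, 170]]
50 [[85, 49, 502, 236], [123, 101, 487, 170]]
60 [[94, 25, 496, 216], [123, 101, 487, 170]]
```

```bash
python3 -m crank '[[[255,0.015,-0.025,0.038,0,0,0],[255,0.015,-0.025,0.038,0,0,0],[255,0.015,-0.025,0.038,0,0,0],[255,0.025,-0.04,0,0,0,-6.9],[255,0.025,-0.04,0,0,0,-6.9],[255,0.025,-0.04,0,0,0,-6.9],[255,0.025,-0.04,0,0,0,-6.9],[255,0.025,-0.04,0,0,0,-6.9],[255,0.025,-0.04,0,0,0,-6.9],[255,0.025,-0.04,0,0,0,-6.9]]]' 20
python3 -m crank '[[[255,0.025,-0.04,0,0,0,-6.6],[255,0.025,-0.04,0,0,0,0],[255,0.025,-0.04,0,0,0,0],[255,0.025,-0.04,0,0,0,0],[255,0.025,-0.04,0,0,0,0],[255,0.025,-0.04,0,0,0,0],[255,0.025,-0.04,0,0,0,0],[255,0.025,-0.04,0,0,0,0],[255,0.025,-0.04,0,0,0,0],[255,0,0,0,0,0,0]]]'
```

```text
clock: 3.4
ee_pos: [0.4254, 0.2338, 0.3289]
ee_rot: [-180.0, -0.0, 22.3]
contact_force: [1.0, 0.5, 0.5]
gripper_width: 0.0139
clock: 4.4
ee_pos: [0.6516, -0.1292, 0.3275]
ee_rot: [179.9, 0.0, 15.8]
contact_force: [-0.3, -0.4, -0.3]
gripper_width: 0.0003
```

```bash
python3 -m crank '[[[255,0.002,0.002,-0.03,0,0,0],[255,0.002,0.002,-0.03,0,0,0],[255,0,0,-0.03,0,0,0],[255,0,0,-0.025,0,0,0],[255,0,0,-0.02,0,0,0],[255,0,0,-0.02,0,0,0],[255,0,0,-0.02,0,0,0],[255,0,0,-0.003,0,0,0],[255,0,0,0,0,0,0],[255,0,0,0,0,0,0]]]'
python3 - <<'E'
from h import *
im=[ctrl.camera(n)[y:y+120,x:x+128] for n,x,y in (("scene",225,110),("top",220,90))]
cv2.imwrite("pics/c.png",cv2.resize(np.hstack(im),None,fx=3.1,fy=3.1,interpolation=cv2.INTER_CUBIC))
E
```

```text
clock: 5.4
ee_pos: [0.6544, -0.1204, 0.1518]
ee_rot: [180.0, -0.1, 16.0]
contact_force: [-0.0, -0.2, 0.7]
gripper_width: 0.0007
```

View pics/c.png

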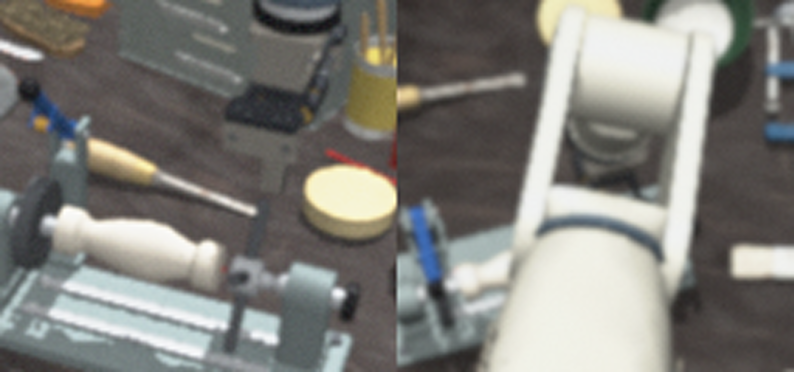

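```bash
python3 -m crank '[[[255,-0.0105,-0.0035,0,0,0,0],[255,-0.0105,-0.0035,0,0,0,0],[255,-0.0105,-0.0035,0,0,0,0],[255,-0.0105,-0.0035,0,0,0,0],[255,-0.0105,-0.0035,0,0,0,0],[255,-0.0105,-0.0035,0,0,0,0],[255,-0.0105,-0.0035,-0.001,0,0,0],[255,-0.0105,-0.0035,-0.003,0,0,0],[255,-0.0105,-0.0035,-0.003,0,0,0],[255,-0.0105,-0.0035,-0.003,0,0,0]]]'
python3 - <<'E'
from h import *
print(ctrl.get_state()["ee_pos"],ctrl.get_state()["contact_force"])
im=[ctrl.camera(n)[y:y+120,x:x+128] for n,x,y in (("scene",225,110),("top",220,90))]
cv2.imwrite("pics/d.png",cv2.resize(np.hstack(im),None,fx=3.1,fy=3.1,interpolation=cv2.INTER_CUBIC))
E
```

```text
clock: 6.5
ee_pos: [0.5478, -0.1558, 0.1401]
ee_rot: [-180.0, 0.0, 16.0]
contact_force: [1.0, 0.6, 1.2]
gripper_width: 0.0005
[ 0.54779172 -0.15576606  0.14005599] [1.03113809 0.59270668 1.17623497]
```

View pics/d.png

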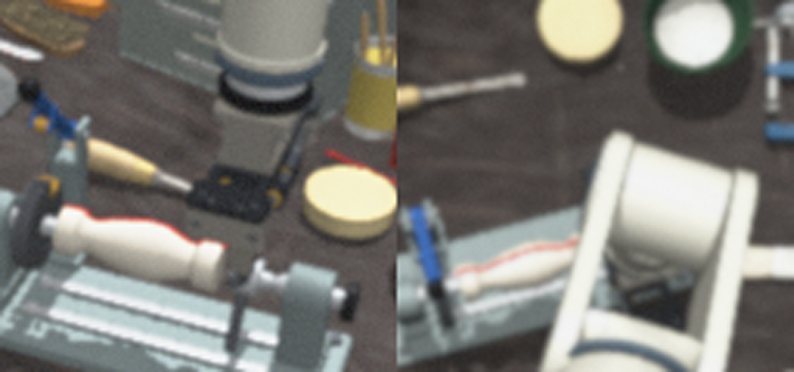

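```bash
python3 -m crank '[[[255,0.004,0.001,0.03,0,0,0],[0,0,0,0.035,0,0,0],[0,0.012,0.0035,0.015,0,0,0],[0,0.012,0.0035,0,0,0,0],[0,0.0115,0.0033,0,0,0,0],[0,0,0,0,0,0,0],[0,0,0,0,0,0,0],[0,0,0,0,0,0,0],[0,0,0,0,0,0,0],[0,0,0,0,0,0,0]]]'
```

```text
clock: 7.6
ee_pos: [0.5879, -0.1443, 0.2204]
ee_rot: [-180.0, 0.0, 16.0]
contact_force: [0.4, -0.2, 0.1]
gripper_width: 0.0703
```

```bash
python3 -m crank '[[[0,0,0,-0.01,0,0,0],[0,0,0,-0.01,0,0,0],[0,0,0,-0.01,0,0,0],[0,0,0,-0.01,0,0,0],[0,0,0,-0.01,0,0,0],[0,0,0,-0.01,0,0,0],[0,0,0,-0.006,0,0,0],[0,0,0,0,0,0,0],[0,0,0,0,0,0,0],[0,0,0,0,0,0,0]]]'
python3 - <<'E'
from h import *
print(ctrl.get_state()["ee_pos"],ctrl.get_state()["contact_force"])
im=[ctrl.camera(n)[y:y+120,x:x+128] for n,x,y in (("scene",225,110),("top",220,90))]
cv2.imwrite("pics/e.png",cv2.resize(np.hstack(im),None,fx=3.1,fy=3.1,interpolation=cv2.INTER_CUBIC))
E
```

```text
clock: 8.6
ee_pos: [0.5886, -0.1443, 0.1551]
ee_rot: [180.0, -0.0, 16.0]
contact_force: [-0.5, -0.1, -0.8]
gripper_width: 0.092
[ 0.58864369 -0.14427544  0.15506904] [-0.50540562 -0.05888373 -0.80198653]
```

View pics/e.png

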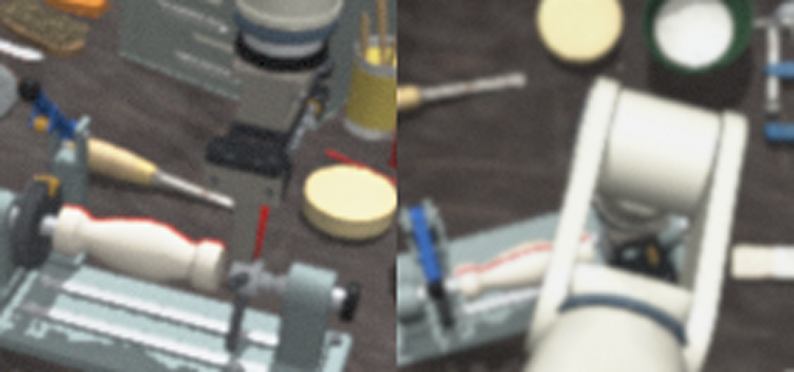

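```bash
python3 -m crank '[[[120,-0.004,-0.0012,0,0,0,0],[120,-0.004,-0.0012,0,0,0,0],[150,-0.004,-0.0012,0,0,0,0],[170,-0.0036,-0.0011,0,0,0,0],[190,0,0,0,0,0,0],[210,0,0,0,0,0,0],[220,0,0,0,0,0,0],[230,0,0,0,0,0,0],[240,0,0,0,0,0,0],[255,0,0,0,0,0,0]]]' 15
python3 -m crank '[[[255,0,0,0,0,0,0],[255,0,0,0,0,0,0],[255,0,0,0,0,0,0],[255,0,0,0,0,0,0],[255,0,0,0,0,0,0],[255,0,0,0,0,0,0],[255,0,0,0,0,0,0],[255,0,0,0,0,0,0],[255,0,0,0,0,0,0],[255,0,0,0,0,0,0]]]'
python3 -c "
from h import *;s=ctrl.get_state();print(s['ee_pos'],s['contact_force'])"
```

```text
clock: 9.7
ee_pos: [0.5726, -0.1489, 0.1545]
ee_rot: [-180.0, 0.0, 16.0]
contact_force: [2.6, 1.4, 0.7]
gripper_width: 0.0146
clock: 10.7
ee_pos: [0.5728, -0.1488, 0.1546]
ee_rot: [-180.0, -0.0, 16.0]
contact_force: [3.8, 2.4, -0.7]
gripper_width: 0.0114
[ 0.5727837  -0.14884288  0.15457866] [ 3.80380932  2.38182298 -0.74577016]
```

```bash
python3 -m crank '[[[0,0,0,0,0,0,0],[0,0,0,0,0,0,0],[0,0,0,0,0,0,0],[0,0,0,0,0,0,0],[0,0,0,0,0,0,0],[0,0,0,0.035,0,0,0],[0,0,0,0.035,0,0,0],[0,0,0,0.035,0,0,0],[0,0,0,0.035,0,0,0],[0,0,0,0.035,0,0,0]]]'
python3 -m crank '[[[0,0,0.02,0.02,0,0,0],[255,-0.019,0.04,0,0,0,0],[255,-0.019,0.04,0,0,0,0],[255,-0.019,0.04,0,0,0,0],[255,-0.019,0.04,0,0,0,0],[255,-0.019,0.04,0,0,0,0],[255,-0.019,0.04,0,0,0,0],[255,-0.019,0.04,0,0,0,0],[255,-0.019,0.04,0,0,0,0],[255,-0.019,0.04,0,0,0,0]]]'
python3 look1.py f
```

```text
clock: 11.7
ee_pos: [0.5723, -0.1489, 0.3311]
ee_rot: [180.0, 0.0, 16.0]
contact_force: [0.3, 0.0, -0.8]
gripper_width: 0.0892
clock: 12.7
ee_pos: [0.4005, 0.2324, 0.3498]
ee_rot: [180.0, -0.0, 16.0]
contact_force: [-0.1, 0.1, 0.7]
gripper_width: 0.022
13.5 17.861875756348425 [ 0.5461 -0.0523  0.2574  0.0066  0.7824 -0.092 ] deg [14.7  0.4 44.8]
scene centres [269.5 219. ] [ 0.1 -0.3] 0.57
scene pin_hub [303.3 197.7] [-1.4  1.2] 0.59
scene work_mid [271.  192.1] [ 0.2 -1.7] 0.65
scene red_pin_end [301.8 177.6] [2.6 0.6] 0.87
scene notch [237.9 169.3] [-2.4 -0.4] 0.62
scene pawl_pivot [245.8 150.5] [0.7 0.5] 0.78
scene pawl_knob [236.6 139.2] [-4.5 -0.6] 0.46
top centres [261.8 180.7] [-0.3 -2.1] 0.64
top pin_hub [287.5 167.7] [-0.2  1.3] 0.78
top red_pin_end [287.  167.8] [ 2.2 -2. ] 0.85
top notch [230.7 176.9] [-0.2  4. ] 0.9
top pawl_pivot [225.3 160.1] [-0.2 -1.8] 0.62
centres [ 0.5461 -0.0523  0.    ]
pin_hub [ 0.5695 -0.1413  0.11  ]
work_mid [ 0.5461 -0.0523  0.11  ]
red_pin_end [ 0.57   -0.1411  0.182 ]
notch [0.5176 0.057  0.152 ]
pawl_pivot [0.5928 0.0768 0.168 ]
pawl_knob [0.4995 0.0523 0.2639]
```

View pics/f.png

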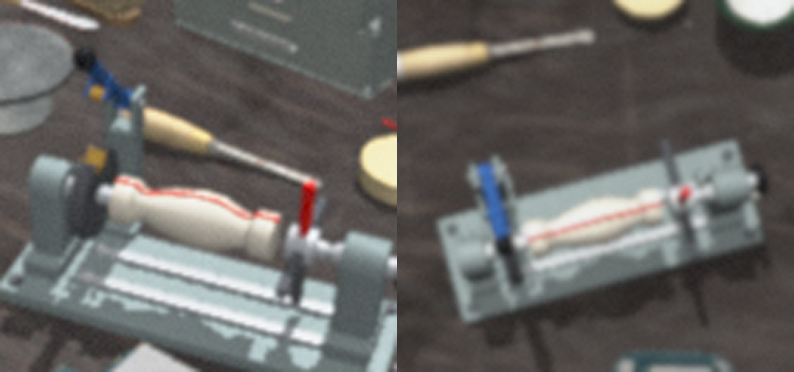

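```bash
python3 -m crank '[[[255,0.0166,-0.0307,-0.008,0,0,0],[255,0.0166,-0.0307,-0.008,0,0,0],[255,0.0166,-0.0307,-0.008,0,0,0],[255,0.0166,-0.0307,-0.008,0,0,0],[255,0.0166,-0.0307,-0.008,0,0,0],[255,0.0166,-0.0307,-0.008,0,0,0],[255,0,0,-0.008,0,0,0],[255,0,0,-0.008,0,0,0],[255,0,0,0,0,0,0],[255,0,0,0,0,0,0]]]' 20
python3 - <<'E'
from h import *
print(ctrl.get_state()["ee_pos"],ctrl.get_state()["contact_force"])
im=[ctrl.camera(n)[y:y+120,x:x+128] for n,x,y in (("scene",190,95),("top",180,110))]
cv2.imwrite("pics/g.png",cv2.resize(np.hstack(im),None,fx=3.1,fy=3.1,interpolation=cv2.INTER_CUBIC))
E
```

```text
clock: 14.5
ee_pos: [0.5008, 0.0478, 0.2856]
ee_rot: [-180.0, 0.0, 16.0]
contact_force: [1.0, 0.5, -0.5]
gripper_width: 0.0006
[0.50082841 0.04784346 0.28561563] [ 0.99949828  0.45153385 -0.45273413]
```

View pics/g.png

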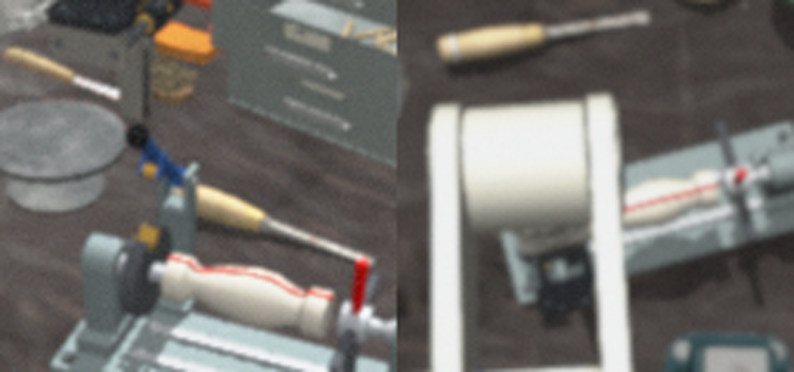

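```bash
python3 -m crank '[[[255,0,0,-0.0106,0,0,0],[255,-0.0077,-0.0022,-0.0088,0,0,0],[255,-0.0071,-0.002,-0.0094,0,0,0],[255,-0.0062,-0.0017,-0.01,0,0,0],[255,-0.0053,-0.0015,-0.0105,0,0,0],[255,-0.0043,-0.0012,-0.011,0,0,0],[255,-0.0035,-0.001,-0.0113,0,0,0],[255,0,0,0,0,0,0],[255,0,0,0,0,0,0],[255,0,0,0,0,0,0]]]'
python3 - <<'E'
from h import *
print(ctrl.get_state()["ee_pos"],ctrl.get_state()["contact_force"])
im=[ctrl.camera(n)[y:y+120,x:x+128] for n,x,y in (("scene",190,95),("top",180,110))]
cv2.imwrite("pics/i.png",cv2.resize(im[0],None,fx=4,fy=4,interpolation=cv2.INTER_CUBIC))
E
```

```text
clock: 15.6
ee_pos: [0.4678, 0.0374, 0.2143]
ee_rot: [180.0, -0.1, 16.0]
contact_force: [0.1, -0.7, 0.2]
gripper_width: 0.0005
[0.46781695 0.03738134 0.2143485 ] [ 0.0524768  -0.66450432  0.20952991]
```

View pics/i.png

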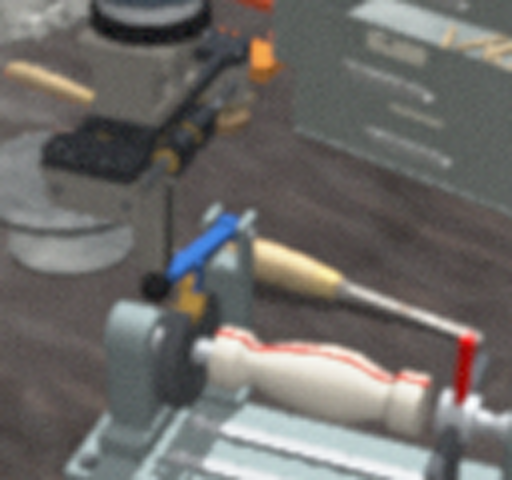

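```bash
python3 -m crank '[[[255,-0.0012,-0.0003,-0.006,0,0,0],[255,-0.001,-0.0003,-0.006,0,0,0],[255,-0.001,-0.0003,-0.006,0,0,0],[255,-0.0006,-0.0002,-0.006,0,0,0],[255,-0.0004,-0.0001,-0.004,0,0,0],[255,0,0,-0.003,0,0,0],[255,0,0,-0.002,0,0,0],[255,0,0,-0.001,0,0,0],[255,0,0,0,0,0,0],[255,0,0,0,0,0,0]]]'
```

```text
clock: 16.7
ee_pos: [0.4632, 0.0361, 0.1801]
ee_rot: [180.0, -0.0, 16.0]
contact_force: [0.1, 0.4, -0.1]
gripper_width: 0.0003
```

```bash
python3 -m crank '[[[255,0,0,-0.001,0,0,0],[255,0,0,0,0,0,0],[255,0,0,-0.001,0,0,0],[255,0,0,0,0,0,0],[255,0,0,-0.001,0,0,0],[255,0,0,0,0,0,0],[255,0,0,0,0,0,0],[255,0,0,0,0,0,0],[255,0,0,0,0,0,0],[255,0,0,0,0,0,0]]]'
python3 -c "
from h import *;s=ctrl.get_state();print(s['ee_pos'],s['contact_force'])"
```

```text
clock: 17.7
ee_pos: [0.4633, 0.0361, 0.1776]
ee_rot: [180.0, -0.0, 16.0]
contact_force: [-1.5, 0.2, 8.4]
gripper_width: 0.0006
[0.46326376 0.03609277 0.17759408] [-1.48557102  0.16854449  8.36051845]
```

```bash
python3 -m crank '[[[255,0,0,-0.0003,0,0,0],[255,0,0,0,0,0,0],[255,0,0,-0.0003,0,0,0],[255,0,0,0,0,0,0],[255,0,0,0,0,0,0],[255,0,0,0,0,0,0],[255,0,0,0,0,0,0],[255,0,0,0,0,0,0],[255,0,0,0,0,0,0],[255,0,0,0,0,0,0]]]'
python3 -m crank '[[[255,0,0,0.005,0,0,0],[255,0,0,0.03,0,0,0],[255,0,0,0.04,0,0,0],[255,0,0,0.04,0,0,0],[255,-0.01,0.02,0.04,0,0,0],[255,-0.015,0.045,0.01,0,0,0],[255,-0.015,0.045,0,0,0,0],[255,-0.015,0.045,0,0,0,0],[255,0,0.04,0,0,0,0],[255,0,0,0,0,0,0]]]'
python3 look1.py j; cp pics/j.png pics/k.png
```

```text
clock: 18.7
ee_pos: [0.4633, 0.0361, 0.1773]
ee_rot: [180.0, -0.0, 16.0]
contact_force: [-3.9, 0.2, 12.9]
gripper_width: 0.0007
clock: 19.7
ee_pos: [0.4073, 0.2349, 0.3413]
ee_rot: [-179.9, -0.0, 16.2]
contact_force: [0.4, -0.2, -0.1]
gripper_width: 0.0006
20.5 98.73665017091507 [ 0.5513 -0.051   0.3394  0.0559 -0.0512 -0.0956] deg [19.4  3.2 -2.9]
scene centres [270.7 218.3] [-0.5 -0.6] 0.72
scene work_mid [274.4 189.1] [-1.3  0.5] 0.91
scene red_pin_end [240.6 169.9] [66.7  5.2] 0.75
scene notch [238.3 169.7] [-1.8 -0.2] 0.8
scene pawl_pivot [246.  151.3] [-0.8  0.2] 0.82
top centres [261.  180.1] [ 0.1 -2.8] 0.94
top pin_hub [289.8 165.4] [-2.4 -0.2] 0.59
top work_mid [261.5 172.6] [1.3 0.6] 0.72
top notch [232.6 182.6] [-0.9 -1.5] 0.87
top pawl_pivot [223.6 159. ] [1.  0.6] 0.95
top pawl_knob [235.8 198.8] [ 1.2 -1.3] 0.51
centres [ 0.5513 -0.051   0.    ]
pin_hub [ 0.5831 -0.1411  0.11  ]
work_mid [ 0.5525 -0.0543  0.11  ]
red_pin_end [ 0.5869 -0.1398  0.1819]
notch [0.517  0.053  0.1519]
pawl_pivot [0.5884 0.0782 0.168 ]
pawl_knob [0.4603 0.033  0.161 ]
```

View pics/j.png

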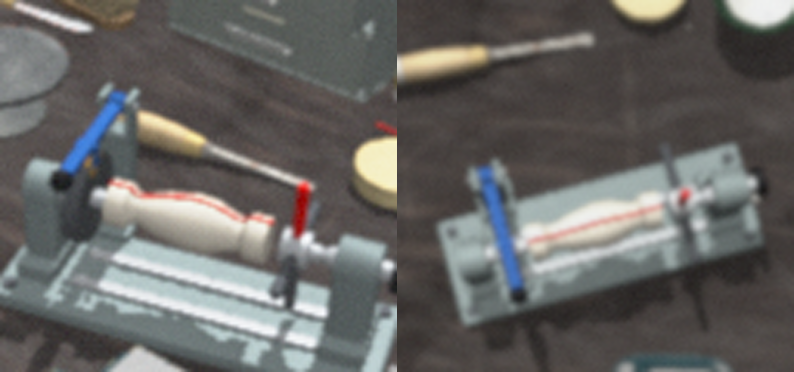

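```bash
python3 -c "
from cell import ctrl;print(ctrl.close_job())"
```

```text
the job is handed in; nothing more can be done
None
```

The red line now faces straight up, and the latch is folded down with its roller in the notch. I handed the job in at about 20.5 s of the 54 s allowed, with the arm drawn well clear.

- **Turning the blank:** I swept the upper dark pin towards the robot with the shut fingers. I then closed the jaws round the red pin, centred over the axis, to stand it upright. The landmark fit before latching gave 0.4° off.
- **Folding the latch:** I pressed the ball down along its arc and then harder, to about 13 N. It stopped firmly with its top at z = 0.177 m. Level would be about 0.179 m, and a roller resting on the plain rim would stop at about 0.195 m, so the roller is in the notch.
- **Last check:** the final picture shows the latch level, the red pin upright and the red line along the top.
- **What disagreed:** the last landmark fit was poor. The scene camera confused the red pin's end with the notch, so its values (blank 3.2° off, latch at -2.9°) are unreliable. I went by the picture and the height where the latch stopped.

I never went near the mallet, brush or marker at their level, but I made no separate check of their positions at the end.

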